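Zero the angle gauge and hold the tilting plate at the mark

ROBOT

A 7-joint arm with a two-finger parallel gripper is mounted at the origin on the work surface; the furniture and walls round the work are solid. World frame = base frame: x ahead of the robot, y to its left, z up, the work surface at z = 0. Lengths are in m, angles in degrees, forces in N, time in s.
With the tool pointing down it reaches from about 0.425 to 1.025 m from the base axis. Payload 9.4 kg.
Tool frame: the origin (TCP) lies on the centre line of the jaws, within the pads' length; the fingertips stand 11 mm ahead of it and the grasp point (between the pads) lies 8 mm behind it; z points along the fingers, y is the line along which they close (so a half turn about z gives the same grasp; the last joint's range is limited). The gripper opens to 93 mm and grips with 3 to 60 N. Pads are 15 mm wide; open, the fingers measure 128 mm over their backs; the gripper's body (75 mm by 188 mm) begins 65 mm behind the grasp point.
Start: joints at [63.673, 34.337, -0.143, 91.639, 0.103, 54.024, -4.572], TCP at [0.271, -0.673, 0.23] pointing down, gripper open.
Joint ranges: [-147.43, 147.43], [-19.82, 112.94], [-74.19, 73.91], [6.32, 146.72], [-59.91, 239.91], [6.04, 106.73], [-150.56, 150.56]. Speed limits (degrees/s): [127.2, 127.2, 172.46, 172.46, 180, 180, 180].

INTERFACE

Orientations are given as [roll, pitch, yaw] about the fixed x, y, z axes, in that order (R = Rz(yaw) Ry(pitch) Rx(roll)).
In Python, from cell import r gives the robot as it stands. The module is installed in compiled form; this text tells all that it offers. Calls block until the motion is done:
- r.move_pose(position, orientation): joint-space move of the TCP to a pose.
- r.move_straight(position, vel=0.15, frame=None, f_stop=None): straight line of the TCP; frame=None keeps the orientation; vel is the mean speed in m/s. With f_stop (N) it stops when the force on the tool has changed by that much, and returns True; else False.
- r.move_joints(angles): joint-space move.
- r.command_gripper(opening, effort=None): opening from 0.0 (shut) to 1.0 (fully open); effort is the grip in N (None keeps the last); returns when the fingers have stopped.
- r.pause(seconds).
- r.inverse_kinematics(position, orientation): joint angles nearest the present ones, or None.
- r.get_obs(): the state.
- r.snapshot(name): name is "scene" or "top" or "wrist"; returns the picture (384x512x3 uint8, red, green, blue); there is no depth.
- r.camera_info(name): a dict with "intrinsics" (3x3 intrinsics, pixels), "dist" ([k1, k2, p1, p2, k3] as OpenCV has them; the pictures are not rectified), "position" and "attitude" of the camera in the world. Camera axes: x right, y down, z forward; pixel columns grow to the right and rows downward; lengths in m; the calibration is good to about 2 mm. A picture is of the moment at which its call begins: read the wrist's pose just before it. camera_info takes no time and is no camera call; for the wrist camera it gives the pose at the moment of the call.
A pose or a line that the arm cannot do raises r.Unreachable and nothing moves.
- r.job_done(): hands the job in; it is judged then, once.
Trained networks look in the newest picture that a camera, given by its name, has taken for a name from the list of things; names that differ only in an ending like _2 or _b are one class to them, and where a whole thing is asked for, a point or a joint stands for the part that bears it (a point fixed in the world has none). Each returns a list of dicts, best first, with "p" (0 to 1); they miss things now and then, are a little off and sometimes report something else, mostly with a low value. They report only what shows in the picture. A call takes as long as a camera call. They do not tell look-alikes from the thing itself.
- r.boxes_of(camera, target): "position" ([x, y, z] in m, in world coordinates, good to about 4 mm: the middle of the surface that is visible of it).
- r.spot_point(camera, target): "position" ([x, y, z] in m, in world coordinates, good to about 4 mm: a listed point, or the origin of a listed thing).
The state is a dict: "t": time; "joint_pos": joint angles; "qvel": joint speeds; "tau": joint torques, N m; "position": TCP position; "tool_rot": TCP orientation; "force": force on the tool from outside, world axes, zero at the start; "ft_torque": the same for the moment, N m; "grip_width": opening from 0.0 (shut) to 1.0 (fully open); "grip_force": force on a finger pad.
Only numpy, scipy, OpenCV 4.12 (cv2) and the standard library are available. Lean on these libraries where they do the work, as an engineer would, in place of code of your own. Each camera call takes 0.05 s, during which the arm holds its last target. There are 200 camera calls.

TASK

With the tilting plate still lying flat, take the hex key out of its orange stand, push the recessed yellow zero button of the angle gauge right down with the key's tip, let it spring back, and stand the key in the same hole of the stand again. Then raise the plate by its bar handle, without letting it drop, until it lines up with the red pointer on the scale, and finish while still holding it still there by the bar, so that it can be locked. Leave the other things on the table where they are.

Things in the scene. Friction and masses are not known exactly. Their poses are not given: they have to be found in the camera images.
- stand_mouth (a point): centre of the key hole's mouth in the flat top of the orange stand (fixed block 50 x 76 x 60 mm on a black foot, any yaw; z up, y along the 76 mm side). Square hole: 23 mm wide at the mouth, narrowing evenly to 9 mm at 14 mm depth, 56 mm deep. The key starts with its tip on the hole's floor and its short arm along the stand's x. The two black dots on the block are no holes
- button_mouth (a point): centre of the recess's upper rim in the flat grey top of the angle gauge (black box 40 x 60 x 36 mm with a display to the front, fixed on the tilting plate). The recess is a round bore of 15 mm; the button lies 4 mm below this rim
- button_face (a point): centre of the upper face of the round yellow zero button, 13 mm across, at the bottom of the bore; its z axis points out of the bore (up while the plate is flat). It moves with the plate
- zero_button (a joint): travel of the zero button in m: 0 out, 0.004 fully in (4 mm). Spring: 1.4 N to start it, 4.2 N to push it fully in; it comes back out when let go. It counts as pressed beyond 0.003
- tilt_plate (a joint): angle of the tilting plate in rad: 0 flat on its base (start), growing as the bar's side rises, up to 1.35. Grey metal plate 140 x 138 x 10 mm on a free hinge, with gauge and handle 0.55 to 1.05 kg; let go it falls shut
- plate_hinge (a point): middle of the plate's hinge axis, 45 mm above the table. x axis: along the hinge axis, away from the scale; -y axis: along the plate from the hinge to the bar; the axes turn with the plate. The fixture is screwed down, at any yaw near that in which its scale faces the robot
- bar_mid (a point): middle of the plate's bar handle: round bar of 12 mm with a thin black sleeve, 100 mm long, parallel to the hinge axis and 192 mm from it, at hinge height while the plate is flat. Gap between bar and plate edge 36 mm; posts of 9 mm join them 44 mm either side of this point. Axes as plate_hinge; bar along x
- red_pointer (a joint): angle in rad at which the red pointer stands on the white scale, measured as for tilt_plate: the plate is at the mark when tilt_plate equals this value. Set between 0.45 and 0.85, it does not move by itself
- pointer_mark (a point): outer end of the red pointer (a red rider 8 mm wide astride the white scale arc, with a needle toward the hinge), 137 mm from the hinge axis and 83 mm from the hinge's middle toward its -x. Its -y axis points radially outward from the hinge; the brass tongue and the white line on the plate's front edge come level with it at the mark
- hex_key: the hex key as a whole; use key_grip and key_tip instead, this origin lies beside the bar
- tape_measure: yellow and black tape measure, 34 x 86 x 68 mm, standing to the right at the back; bystander, origin under its middle
- wax_tin: green round tin, 66 mm across and 49 mm high, at the front left; bystander, origin under its middle
- screw_cup: grey open cup of screws, 72 mm across and 61 mm high, at the left; bystander, origin under its middle
- key_grip (a point): grasp point of the hex key (steel L of 6 mm bar, 30 g, standing upright: 112 mm arm down, 38 mm arm level on top). On the long arm's axis, 14 mm below the top, 98 mm above the tip. Its y axis runs down the long arm, its x axis along the short arm; close the fingers along its level z axis, on the 6 mm thickness. The key may lean up to 4 degrees in its hole
- key_tip (a point): centre of the lower end face of the hex key's long arm, the end that presses the button; same axes as key_grip
There are look-alikes about, which are no part of the job. Of the things shaped like the part that bears stand_mouth, the orange one is meant.

How it is judged:
By the outcome, as a careful person would: the job done as asked, in the order asked, and still so for the second after the job is handed in, while the arm keeps its last pose, push and grip.
It also fails if it takes over 72 s, if anything falls off the work surface, if the arm or the gripper's body presses on something with over 40 N, if the wrist force passes 120 N, or if a joint passes its speed limit or range.

## Working session

There is one attempt and no reset: what is moved stays moved. The work goes in short steps, each a Python script; the robot and the scene stay as the last script left them, time stands still between calls to the robot, and variables do not carry over. Pictures are saved under pics/ and viewed, at most 10 in all, crops included, and the job is handed in when it is done.

```bash
mkdir -p pics
python3 - <<'E'
from cell import r
import cv2, numpy as np
for c in ["scene","top"]:
    im=r.snapshot(c); cv2.imwrite(f"pics/{c}0.png",cv2.cvtColor(im,cv2.COLOR_RGB2BGR))
    i=r.camera_info(c); print(c,np.round(i["position"],3),i["attitude"],np.round(i["intrinsics"],1).tolist(),i["dist"])
    for t in ["stand_mouth","button_mouth","button_face","plate_hinge","bar_mid","pointer_mark","key_grip","key_tip","tape_measure","wax_tin","screw_cup"]:
        print(t,[(round(d["p"],2),np.round(d["position"],3).tolist()) for d in r.spot_point(c,t)][:4])
o=r.get_obs(); print(o)
E
```

```text
scene [ 0.052 -0.621  0.536] [-1.19534791e+02  1.01535131e-01 -3.63217894e+01] [[354.3, 0.0, 259.9], [0.0, 354.3, 192.1], [0.0, 0.0, 1.0]] [-0.06870079  0.          0.          0.          0.        ]
stand_mouth [(0.95, [0.53, -0.323, 0.056]), (0.59, [0.539, -0.201, 0.06])]
button_mouth [(0.89, [0.528, 0.092, 0.089])]
button_face []
plate_hinge [(0.6, [0.513, 0.167, 0.046])]
bar_mid [(0.7, [0.547, -0.023, 0.044]), (0.44, [0.526, -0.325, 0.104])]
pointer_mark [(0.74, [0.356, 0.355, -0.002]), (0.47, [0.445, 0.058, 0.14])]
key_grip [(0.69, [0.528, -0.327, 0.103])]
key_tip []
tape_measure [(0.72, [0.672, -0.258, -0.001]), (0.63, [0.527, -0.325, 0.056])]
wax_tin [(0.67, [0.355, 0.355, -0.0])]
screw_cup [(0.61, [0.567, 0.398, -0.002])]
top [0.403 0.035 1.481] [-175.67294767   -0.63081959  -91.52803342] [[436.6, 0.0, 253.1], [0.0, 436.6, 186.4], [0.0, 0.0, 1.0]] [-0.12748446  0.          0.          0.          0.        ]
stand_mouth [(0.93, [0.524, -0.328, 0.063]), (0.6, [0.539, -0.196, 0.062])]
button_mouth [(0.92, [0.522, 0.088, 0.087])]
button_face []
plate_hinge [(0.84, [0.52, 0.167,
[... 329 characters left out ...]
 -0.003])]
{'t': 1.2, 'joint_pos': array([63.67161131, 34.33772552, -0.14049202, 91.6376792 ,  0.10394884,
       54.02526794, -4.57204419]), 'qvel': array([-0.001238  , -0.05762199,  0.13356233, -0.03897539,  0.01066825,
        0.1188464 , -0.06172122]), 'tau': array([-1.73200591e-03, -7.64810944e+01,  1.49588048e+00, -2.52699387e+01,
       -5.24253643e-02,  1.06827592e-02,  4.85272324e-05]), 'position': array([ 0.27077779, -0.67254301,  0.22962126]), 'tool_rot': array([-1.79999838e+02,  4.90400805e-03,  2.19334160e+01]), 'force': array([ 0.40890626, -0.42877985,  0.46557211]), 'ft_torque': array([-0.03033572, -0.02255019,  0.00745784]), 'grip_force': 0.0, 'grip_width': 1.001639383620138}
```

View pictures.

View pics/scene0.png

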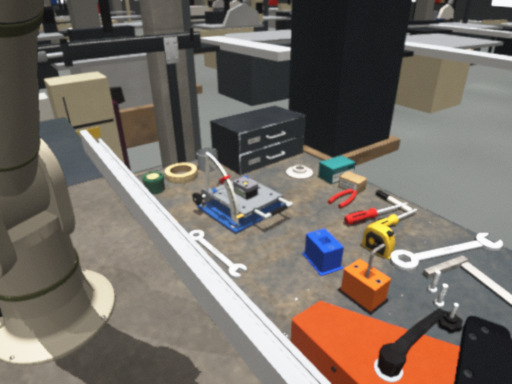

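View pics/top0.png

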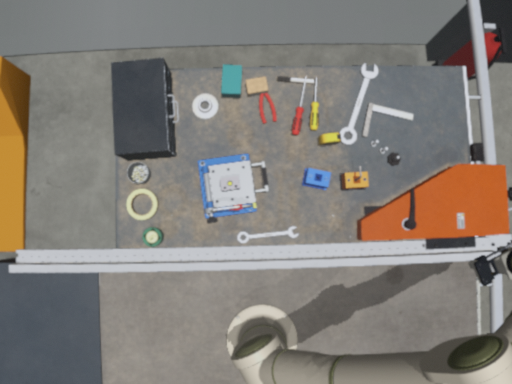

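The scene view shows the orange stand with the key standing in it at (365,285) and a blue look-alike at (323,250). The blue fixture is at (240,200), with its bar pointing toward the stands. A white rail and a large orange box stand near the robot. Next I'll work out how high the rail and box are, check IK along the plan, and look with the wrist camera.

```bash
cat > h.py <<'E'
from cell import r
import cv2, numpy as np
from scipy.spatial.transform import Rotation as R
def rot(a): return R.from_euler('xyz',a,degrees=True)
def eul(M): return R.from_matrix(M).as_euler('xyz',degrees=True).tolist()
def ray(i,uv):
    p=cv2.undistortPoints(np.array([[uv]],float),i["intrinsics"],np.array(i["dist"]))[0,0]
    d=rot(i["attitude"]).apply([p[0],p[1],1]); return np.array(i["position"]),d/np.linalg.norm(d)
def proj(i,P):
    P=rot(i["attitude"]).inv().apply(np.atleast_2d(P)-i["position"])
    return cv2.projectPoints(P,np.zeros(3),np.zeros(3),i["intrinsics"],np.array(i["dist"]))[0][:,0]
def onz(i,uv,z):
    o,d=ray(i,uv); return o+d*(z-o[2])/d[2]
def tri(rs):
    A=np.zeros((3,3));b=np.zeros(3)
    for o,d in rs:
        M=np.eye(3)-np.outer(d,d);A+=M;b+=M@o
    return np.linalg.solve(A,b)
def tool(z,y):  # tool rotation from approach dir z and closing dir y
    z=np.array(z,float)/np.linalg.norm(z); y=np.array(y,float); y-=z*(y@z); y/=np.linalg.norm(y)
    return np.c_[np.cross(y,z),y,z]
def snap(c,name):
    i=r.camera_info(c); im=cv2.cvtColor(r.snapshot(c),cv2.COLOR_RGB2BGR); cv2.imwrite(f"pics/{name}.png",im); return i,im
def spots(c,ts):
    for t in ts: print(t,[(round(d["p"],2),np.round(d["position"],4).tolist()) for d in r.spot_point(c,t)][:3])
E
python3 - <<'E'
from h import *
s=r.camera_info("scene");t=r.camera_info("top")
def plane(i,a,b):
    o,d=ray(i,a);_,e=ray(i,b);n=np.cross(d,e);return n/np.linalg.norm(n),o
def lineint(sa,sb,ta,tb):
    n1,o1=plane(s,sa,sb);n2,o2=plane(t,ta,tb)
    for y in(-.4,-.1,.3):
        A=np.array([n1,n2,[0,1,0]]);print(np.round(np.linalg.solve(A,[n1@o1,n2@o2,y]),3))
lineint((97,148),(270,348),(30,250),(350,241))
w=r.camera_info("wrist");o=r.get_obs()
T=rot(o["tool_rot"]);print("cam in tool",T.inv().apply(w["position"]-o["position"]),(T.inv()*rot(w["attitude"])).as_euler('xyz',degrees=True),w["intrinsics"][0],w["dist"])
# box corners of orange thing
print("ik")
H=np.array([.517,.167,.045]);x=np.array([.986,.166,0]);x/=np.linalg.norm(x);y0=np.cross([0,0,1],x)
for sg in(1,-1):
  for th in(0,.3,.6,.85):
   for k in(0,.5,1):
    c,sn=np.cos(th),np.sin(th);B=H+.192*(-y0*c+np.array([0,0,1])*sn)
    a=th*k;yy=y0*np.cos(a)-np.array([0,0,1])*np.sin(a);zz=-(np.array([0,0,1])*np.cos(a)+y0*np.sin(a))
    M=tool(zz,sg*yy);q=r.inverse_kinematics((B+.008*zz).tolist(),eul(M));print(sg,th,k,None if q is None else np.round(q).tolist())
E
```

```text
[ 0.318 -0.4   -0.04 ]
[ 0.316 -0.1   -0.037]
[ 0.314  0.3   -0.034]
cam in tool [ 0.06582839  0.00031218 -0.15507589] [-1.39599410e+01 -6.10688785e-02  8.99752890e+01] [270.58741512   0.         252.26168358] [-0.0331404  0.         0.         0.         0.       ]
ik
1 0 0 [21.0, 44.0, -37.0, 121.0, 51.0, 32.0, 46.0]
1 0 0.5 [21.0, 44.0, -37.0, 121.0, 51.0, 32.0, 46.0]
1 0 1 [21.0, 44.0, -37.0, 121.0, 51.0, 32.0, 46.0]
1 0.3 0 [22.0, 39.0, -39.0, 120.0, 42.0, 36.0, 53.0]
1 0.3 0.5 [12.0, 37.0, -31.0, 121.0, 48.0, 37.0, 44.0]
1 0.3 1 [1.0, 36.0, -23.0, 122.0, 52.0, 39.0, 36.0]
1 0.6 0 [22.0, 34.0, -43.0, 118.0, 36.0, 41.0, 56.0]
1 0.6 0.5 [4.0, 32.0, -30.0, 120.0, 47.0, 47.0, 39.0]
1 0.6 1 [-14.0, 35.0, -18.0, 121.0, 55.0, 55.0, 26.0]
1 0.85 0 [21.0, 32.0, -46.0, 117.0, 33.0, 45.0, 55.0]
1 0.85 0.5 [-3.0, 31.0, -30.0, 118.0, 47.0, 56.0, 34.0]
1 0.85 1 [-25.0, 37.0, -14.0, 118.0, 54.0, 69.0, 20.0]
-1 0 0 [-5.0, 39.0, 3.0, 123.0, -5.0, 18.0, -79.0]
-1 0 0.5 [-5.0, 39.0, 3.0, 123.0, -5.0, 18.0, -79.0]
-1 0 1 [-5.0, 39.0, 3.0, 123.0, -5.0, 18.0, -79.0]
-1 0.3 0 [-6.0, 34.0, 2.0, 122.0, -3.0, 25.0, -82.0]
-1 0.3 0.5 [-20.0, 35.0, 15.0, 123.0, 0.0, 23.0, -88.0]
-1 0.3 1 [-33.0, 38.0, 28.0, 124.0, 2.0, 22.0, -92.0]
-1 0.6 0 [-7.0, 29.0, 0.0, 120.0, -0.0, 31.0, -87.0]
-1 0.6 0.5 [-32.0, 31.0, 21.0, 122.0, 13.0, 30.0, -105.0]
-1 0.6 1 [-56.0, 43.0, 47.0, 124.0, 8.0, 29.0, -104.0]
-1 0.85 0 [-8.0, 25.0, -3.0, 119.0, 2.0, 36.0, -93.0]
-1 0.85 0.5 [-42.0, 30.0, 26.0, 121.0, 19.0, 37.0, -115.0]
-1 0.85 1 [-74.0, 62.0, 73.0, 121.0, -16.0, 36.0, -81.0]
```

Run:
```python
from h import *
print(r.inverse_kinematics([.527,-.325,.11],[180,0,180]),r.inverse_kinematics([.527,-.325,.11],[180,0,0]))
t0=r.get_obs()["t"]
r.move_pose([.527,-.325,.23],[180,0,180]); print(r.get_obs()["t"]-t0)
T=["stand_mouth","key_grip","key_tip","hex_key"]
for n,p in(("k1",[.527,-.265,.23]),("k2",[.527,-.385,.23]),("k3",[.505,-.325,.23])):
    r.move_straight(p,vel=.2); i,im=snap("wrist",n); np.save(n+".npy",i,allow_pickle=True); spots("wrist",T)
print(r.get_obs()["t"])
a=[cv2.imread(f"pics/k{k}.png") for k in(1,2)]
cv2.imwrite("pics/k12.png",cv2.resize(np.hstack([a[0][:,100:500],a[1][:,100:500]]),(800,384)))
cv2.imwrite("pics/k3c.png",cv2.resize(cv2.imread("pics/k3.png")[92:292,130:390],(780,600),interpolation=cv2.INTER_CUBIC))
```

```text
[ 50.79086955  40.34043051 -37.62708245 109.89836247  36.08744908
  42.14092299  81.96479088] [ 23.37538392  35.68792329   4.56192606 111.73943423  -4.91963402
  32.75488866 -58.77637246]
1.5917000000000001
stand_mouth [(0.74, [0.5389, -0.195, 0.0603]), (0.69, [0.5246, -0.3223, 0.0571]), (0.65, [0.5459, -0.3264, 0.0578])]
key_grip [(0.55, [0.53, -0.331, 0.0995])]
key_tip [(0.55, [0.529, -0.3235, 0.0022])]
hex_key [(0.58, [0.5435, -0.3245, 0.0575])]
stand_mouth [(0.6, [0.5261, -0.3237, 0.0572]), (0.59, [0.538, -0.1971, 0.0584])]
key_grip [(0.54, [0.529, -0.3309, 0.0994])]
key_tip [(0.6, [0.5261, -0.3252, 0.0048])]
hex_key [(0.63, [0.5434, -0.3249, 0.0566])]
stand_mouth [(0.9, [0.5379, -0.1938, 0.0624]), (0.87, [0.5258, -0.3238, 0.0595]), (0.39, [0.5462, -0.3262, 0.0606])]
key_grip [(0.58, [0.5282, -0.3296, 0.0996])]
key_tip [(0.81, [0.5304, -0.3237, 0.0013])]
hex_key [(0.74, [0.5447, -0.3247, 0.0588]), (0.46, [0.5257, -0.3251, 0.003])]
5.2083
```

View pics/k12.png

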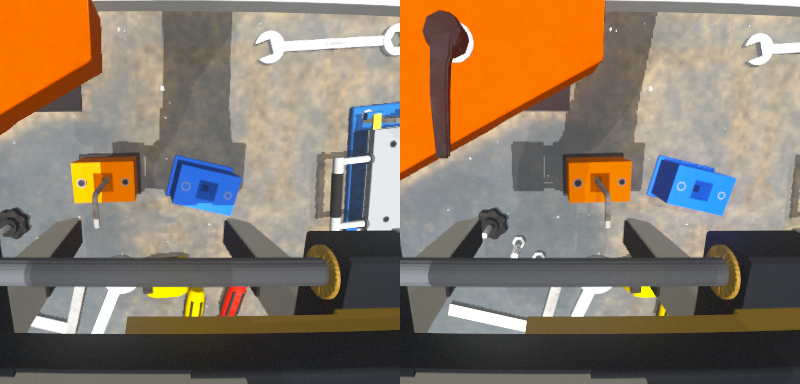

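View pics/k3c.png

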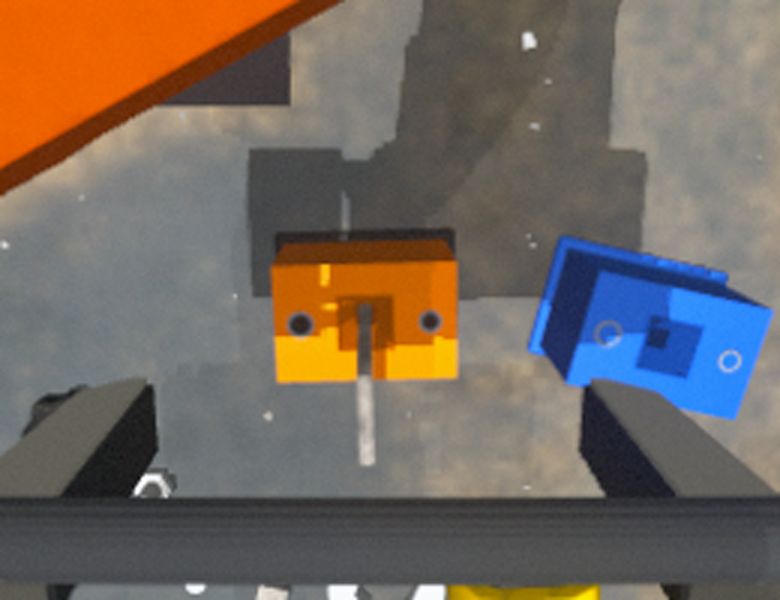

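In crop k3c the orange stand is at (365,320) with the key in it, and the blue stand is at (665,345), rotated and empty. Orange fits the description. The short arm points to +x and the key leans about 3.5° in y, so I'll grasp along that lean.

Run:
```python
from h import *
i=np.load("k3.npy",allow_pickle=True).item()
f=lambda u,v:(u/3+130,v/3+92)
C=[onz(i,f(*c),.06) for c in((272,263),(457,263),(459,380),(277,382))]
print(np.round(C,4).tolist(),np.round(np.mean(C,0),4)); print("arm end",onz(i,f(367,465),.1137), "dots",onz(i,f(300,324),.06),onz(i,f(429,321),.06))
g=np.array([.5287,-.3302,.0998]); t=np.array([.528,-.3243,.003])
d=(t-g)/np.linalg.norm(t-g); ca=onz(i,f(367,465),.1137)-(g-.014*d); print("yaw short",np.degrees(np.arctan2(ca[1],ca[0])),np.linalg.norm(ca[:2]))
M=tool(d,[0,1,0]); E=eul(M); print(E)
r.command_gripper(.45); r.move_pose((g-.08*d).tolist(),E)
print(r.move_straight((g+.008*d).tolist(),vel=.1,f_stop=8))
r.command_gripper(0,effort=35)
o=r.get_obs(); print(o["position"],o["grip_width"]*93,o["grip_force"],o["force"],o["t"])
np.save("grasp.npy",np.r_[o["position"],E,d])
print(r.move_straight((np.array(o["position"])-.085*d).tolist(),vel=.1,f_stop=10))
p=np.array(r.get_obs()["position"]); r.move_pose(p.tolist(),[180,0,180])
o=r.get_obs();print(o["position"],o["tool_rot"],o["grip_width"]*93,o["t"])
for c in("wrist","scene"):
    i,im=snap(c,"l_"+c); np.save("l_"+c+".npy",i,allow_pickle=True); spots(c,["key_tip","key_grip","stand_mouth"])
    print(proj(i,[p+[0,0,-.008+.008-.0],p+[0,0,.008-.098]]))
a=cv2.imread("pics/l_wrist.png");b=cv2.imread("pics/l_scene.png")
ua=proj(np.load("l_wrist.npy",allow_pickle=True).item(),p-[0,0,.09])[0].astype(int);ub=proj(np.load("l_scene.npy",allow_pickle=True).item(),p-[0,0,.04])[0].astype(int)
cr=lambda m,u,w,h,k:cv2.resize(m[max(u[1]-h,0):u[1]+h,max(u[0]-w,0):u[0]+w],None,fx=k,fy=k,interpolation=cv2.INTER_CUBIC)
A=cr(a,ua,50,50,4);B=cr(b,ub,40,50,4);print(ua,ub,A.shape,B.shape);cv2.imwrite("pics/l.png",np.hstack([A,B]))
```

```text
[[0.5013, -0.3637, 0.06], [0.5012, -0.2882, 0.06], [0.5516, -0.2859, 0.06], [0.5526, -0.363, 0.06]] [ 0.5267 -0.3252  0.06  ]
arm end [ 0.56549643 -0.32485563  0.1137    ] dots [ 0.52710653 -0.35275939  0.06      ] [ 0.52572724 -0.29916861  0.06      ]
yaw short 9.584084034494913 0.03721481642279407
[176.51220437145116, -0.41432176211016136, 180.0]
False
[ 0.52864964 -0.32968698  0.09182579] 4.838381009574337 35.00014624659343 [ 0.04810497 -0.24263739  0.09027097] 8.2167
False
[ 0.52883465 -0.33348295  0.17583791] [ 1.79926543e+02 -5.95179950e-02 -1.79864684e+02] 5.149530892767548 9.4667
key_tip [(0.96, [0.5267, -0.331, 0.09])]
key_grip [(0.91, [0.5304, -0.34, 0.1865])]
stand_mouth [(0.95, [0.5367, -0.1977, 0.0578]), (0.74, [0.527, -0.3243, 0.0597])]
[[250.69233171 238.64946527]
 [251.02444042 200.24898621]]
key_tip [(0.6, [0.525, -0.3325, 0.0854]), (0.35, [0.5457, -0.0264, 0.0462])]
key_grip []
stand_mouth [(0.8, [0.525, -0.3268, 0.0581]), (0.63, [0.5401, -0.1981, 0.0625])]
[[381.2429879  225.77738549]
 [373.1213819  264.61931   ]]
[251 200] [377 243] (400, 400, 3) (400, 320, 3)
```

View pics/l.png

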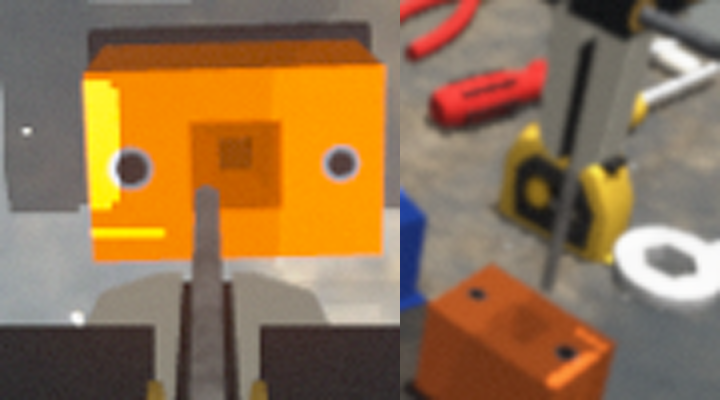

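The wrist picture shows the key held, with its tip at crop (206,190), i.e. full pixel (252.5,197.5). The hole mouth is centred at crop (235,165). Moving to a hover over the gauge, where tip and button can be compared in one picture.

Run:
```python
from h import *
i=np.load("l_wrist.npy",allow_pickle=True).item()
p=np.array([.52883,-.33348,.17584]); tip=onz(i,(206/4+201,190/4+150),p[2]-.0878); m=onz(i,(235/4+201,165/4+150),.06)
print("tip off",tip-p,"mouth",m)
r.move_straight([.5288,-.3335,.21],vel=.2)
r.move_straight([.527,.088,.205],vel=.3)
r.pause(.3)
p=np.array(r.get_obs()["position"]); i,im=snap("wrist","b1"); np.save("b1.npy",i,allow_pickle=True); print(p,r.get_obs()["t"])
T=["button_mouth","button_face","key_tip","plate_hinge","bar_mid","pointer_mark"]
spots("wrist",T)
u=proj(i,[[.525,.09,.087],p+[-.002,.002,-.0878]]); print(u)
u=u[0].astype(int); print(u)
x0,y0=u[0]-65,u[1]-50
cv2.imwrite("pics/b1c.png",cv2.resize(im[y0:y0+100,x0:x0+130],None,fx=6,fy=6,interpolation=cv2.INTER_CUBIC)); print(x0,y0)
```

```text
tip off [-3.15608322e-03  5.82784759e-05 -8.78000000e-02] mouth [ 0.52633346 -0.3258734   0.06      ]
[0.52705517 0.08730079 0.20498494] 12.0917
button_mouth [(0.61, [0.5223, 0.0936, 0.0862])]
button_face [(0.43, [0.5229, 0.0946, 0.0816])]
key_tip [(0.85, [0.5235, 0.0917, 0.1143])]
plate_hinge [(0.63, [0.5101, 0.166, 0.0453])]
bar_mid [(0.68, [0.5527, -0.023, 0.0466])]
pointer_mark [(0.79, [0.4424, 0.0562, 0.1394]), (0.57, [0.5224, 0.0964, 0.0797])]
[[255.11025878 191.0476397 ]
 [254.71435709 198.59905661]]
[255 191]
190 141
```

View pics/b1c.png

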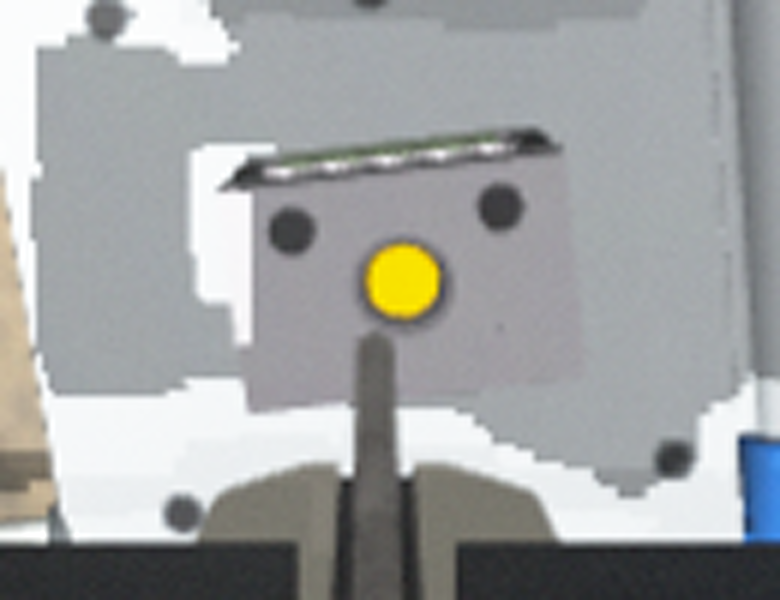

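Run:
```python
from h import *
i=np.load("b1.npy",allow_pickle=True).item()
p=np.array(r.get_obs()["position"])
px=lambda u,v:(190+u/6,141+v/6)
tip=onz(i,px(376,350),p[2]-.0878); b=onz(i,px(403,281),.082); rim=onz(i,px(404,283),.086)
print("tip off",tip-p,"btn",b,rim, "move",b-tip)
q=p+np.r_[(b-tip)[:2],0]
q[2]=.086+.0878+.006
r.move_straight(q.tolist(),vel=.1); r.pause(.3)
p=np.array(r.get_obs()["position"]); i,im=snap("wrist","b2"); np.save("b2.npy",i,allow_pickle=True); print(p,q,r.get_obs()["t"])
spots("wrist",["button_mouth","key_tip"])
u=proj(i,[b])[0].astype(int);x0,y0=u[0]-50,u[1]-40;print(x0,y0)
a=cv2.resize(im[y0:y0+80,x0:x0+100],None,fx=4,fy=4,interpolation=cv2.INTER_CUBIC)
j,im=snap("scene","b2s"); u=proj(j,[b])[0].astype(int); print(u)
c=cv2.resize(im[u[1]-40:u[1]+40,u[0]-40:u[0]+40],None,fx=4,fy=4,interpolation=cv2.INTER_CUBIC)
cv2.imwrite("pics/b2c.png",np.hstack([a,c]))
```

```text
tip off [-0.00124425 -0.00062299 -0.0878    ] btn [0.52270856 0.09221622 0.082     ] [0.52216552 0.09231382 0.086     ] move [-0.00304517  0.00481765 -0.03520661]
[0.52417417 0.09277049 0.18018018] [0.52395281 0.09283921 0.1798    ] 13.15
button_mouth [(0.76, [0.526, 0.0934, 0.0888])]
key_tip [(0.63, [0.5239, 0.0933, 0.0907]), (0.45, [0.5473, -0.0216, 0.0446])]
201 156
[244 182]
```

View pics/b2c.png

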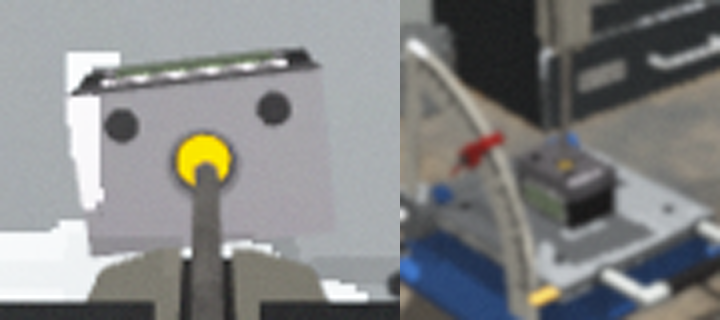

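Run:
```python
from h import *
i=np.load("b2.npy",allow_pickle=True).item();p=np.array(r.get_obs()["position"])
px=lambda u,v:(201+u/4,156+v/4)
b=onz(i,px(204,160),.082);o,d=ray(i,px(204,160));print(b,"ray slope",d/d[2])
for v in(170,174,177): print(v,onz(i,px(206,v),p[2]-.0878)-b)
# tool-tip silhouette: project 6mm cylinder from assumed tip to see which row its top edge has
for dx in(-.003,-.002,-.001,0,.001):
    c=p+[dx,0,-.0878]; e=[c+[.003*np.cos(a),.003*np.sin(a),0] for a in np.linspace(0,6.28,40)]
    u=(proj(i,e)-[201,156])*4; print(dx,"top row",u[:,1].min(),"ctr",u.mean(0))
    uu=(proj(np.load("b1.npy",allow_pickle=True).item(),np.array(e)-p+[.52705,.0873,.20498])-[190,141])*6; print("   b1 top",uu[:,1].min(),uu.mean(0))
```

```text
[0.52241808 0.09228314 0.082     ] ray slope [-2.57092619e-01  1.49169123e-05  1.00000000e+00]
170 [-0.00020302  0.00046488  0.01012433]
174 [0.00076004 0.00046525 0.01012433]
177 [0.00148351 0.00046553 0.01012433]
-0.003 top row 152.5846749877752 ctr [206.06778942 165.36985477]
   b1 top 320.55865533860424 [375.35753502 339.74899423]
-0.002 top row 156.77151987105435 ctr [206.06604758 169.5320553 ]
   b1 top 326.84342649999184 [375.36057587 345.99683383]
-0.001 top row 160.95030685367783 ctr [206.0643081  173.68623164]
   b1 top 333.11612133091785 [375.36360914 352.23264727]
0 top row 165.12104682484448 ctr [206.06257097 177.83239486]
   b1 top 339.376756039313 [375.36663483 358.45645102]
0.001 top row 169.2837507263854 ctr [206.0608362  181.97055603]
   b1 top 345.62534691263266 [375.36965297 364.66826159]
```

Run:
```python
from h import *
p=np.array(r.get_obs()["position"])
q=np.array([p[0]-.0007,p[1]-.0004,.1725]); r.move_straight(q.tolist(),vel=.04); print(r.get_obs()["force"],r.get_obs()["position"])
f=r.move_straight([q[0],q[1],.158],vel=.02,f_stop=9); o=r.get_obs(); print(f,o["position"],o["force"],o["grip_width"]*93)
r.pause(.4); o=r.get_obs(); print(o["position"],o["force"])
r.move_straight([q[0],q[1],.172],vel=.03);o=r.get_obs(); print(o["position"],o["force"],o["grip_width"]*93)
r.move_straight([q[0],q[1],.205],vel=.1)
o=r.get_obs(); p=np.array(o["position"]);print(p,o["t"])
i,im=snap("wrist","b3"); np.save("b3.npy",i,allow_pickle=True); spots("wrist",["key_tip","button_mouth"])
m=cv2.inRange(cv2.cvtColor(im,cv2.COLOR_BGR2HSV),(22,180,150),(35,255,255)); n,l,st,ce=cv2.connectedComponentsWithStats(m)
print([(s.tolist(),c.round(1).tolist()) for s,c in zip(st[1:],ce[1:]) if s[4]>30])
print((proj(i,[p+[-.001,0,-.0878]])))
```

```text
[-0.06481758 -0.06615959  0.33588613] [0.52309014 0.09228924 0.17210419]
True [0.5240009  0.09271509 0.16535696] [-1.06413638 -0.79414035 10.54802333] 5.687465323116236
[0.52393883 0.09265961 0.16545406] [-1.54531478 -0.69865324  9.24250684]
[0.52325848 0.09222295 0.17193315] [ 0.73906445 -0.71629832 -0.4625897 ] 4.6357182932442464
[0.52338948 0.09212306 0.20506219] 15.3833
key_tip [(0.75, [0.5219, 0.0948, 0.1153])]
button_mouth []
[([246, 185, 13, 12, 109], [252.1, 190.6]), ([50, 299, 19, 16, 232], [58.9, 307.5])]
[[252.54786641 199.59015854]]
```

Contact stopped at TCP z=0.1654, so the tip was at about 0.0776 under 9–10 N. That is the button's full 4 mm travel, not the rim, and it sprang back on release. Returning the key.

Run:
```python
from h import *
x,y=.5274,-.3253
r.move_straight([x,y,.205],vel=.3); r.move_straight([x,y,.165],vel=.1)
r.pause(.2); print(r.get_obs()["position"]); i,im=snap("wrist","s1"); spots("wrist",["key_tip","stand_mouth"])
x0,y0=[int(v) for v in proj(i,[.5264,-.3258,.06])[0]-[60,50]];print(x0,y0)
cv2.imwrite("pics/s1c.png",cv2.resize(im[y0:y0+100,x0:x0+120],None,fx=5,fy=5,interpolation=cv2.INTER_CUBIC))
f=r.move_straight([x,y,.093],vel=.05,f_stop=6); o=r.get_obs(); print(f,o["position"],o["force"],o["t"])
```

```text
[ 0.52775074 -0.32538667  0.16562278]
key_tip [(0.82, [0.5282, -0.324, 0.0753])]
stand_mouth [(0.97, [0.5247, -0.3227, 0.0581]), (0.79, [0.5397, -0.1998, 0.0614])]
192 144
False [ 0.52755136 -0.32537918  0.09331059] [-0.30392531 -0.2028858  -0.40191658] 19.5667
```

Run:
```python
from h import *
x,y=.5274,-.3253
f=r.move_straight([x,y,.089],vel=.02,f_stop=2.5); o=r.get_obs(); print(f,o["position"],o["force"])
r.command_gripper(.35); r.pause(.2); o=r.get_obs()
p=np.array(o["position"]); print(r.move_straight([p[0],p[1],.20],vel=.2,f_stop=4))
i,im=snap("wrist","s2"); spots("wrist",["key_tip","key_grip","stand_mouth"])
r.command_gripper(.45)
r.move_pose([.5505,-.0233,.19],[180,0,-170]); r.pause(.2)
o=r.get_obs();print(o["position"],o["t"],np.round(o["joint_pos"]))
i,im=snap("wrist","h1"); np.save("h1.npy",i,allow_pickle=True)
spots("wrist",["bar_mid","plate_hinge","pointer_mark","button_mouth"])
k=np.array([.5505,-.0233,.045]); fi=np.radians(10.5);X=np.array([np.cos(fi),np.sin(fi),0])
print(proj(i,[k,k+.05*X,k-.05*X]))
im2=cv2.imread("pics/s2.png")
cv2.imwrite("pics/h1c.png",np.hstack([cv2.resize(im[40:340,60:460],(480,360)),cv2.resize(im2[90:290,160:337],(319,360))]))
```

```text
True [ 0.5280525  -0.32548563  0.09165622] [-1.34352279  0.41464315  7.10200638]
False
key_tip [(0.8, [0.5273, -0.3221, 0.0006])]
key_grip [(0.59, [0.5301, -0.329, 0.1018])]
stand_mouth [(0.73, [0.5391, -0.198, 0.059]), (0.61, [0.5269, -0.3227, 0.06])]
[ 0.55062064 -0.02477672  0.1898446 ] 23.3167 [ 28.  31. -45. 115.  31.  46.  65.]
bar_mid []
plate_hinge [(0.93, [0.515, 0.168, 0.046])]
pointer_mark [(0.63, [0.4438, 0.0564, 0.1395])]
button_mouth [(0.67, [0.5233, 0.0929, 0.0843])]
[[253.69641004 187.53692423]
 [254.09846919 228.88467753]
 [253.25938323 142.86122107]]
```

View pics/h1c.png

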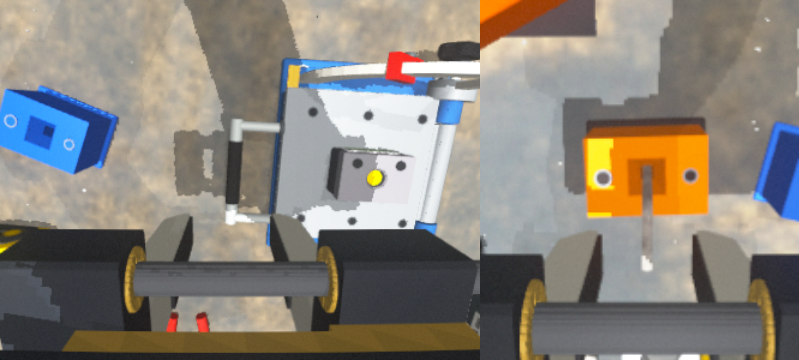

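Run:
```python
from h import *
i=np.load("h1.npy",allow_pickle=True).item(); f=lambda u,v:(u/1.2+60,v/1.2+40)
a=onz(i,f(237,119),.045);b=onz(i,f(231,221),.045);print(a,b,np.linalg.norm(a-b),(a+b)/2,np.degrees(np.arctan2(*(b-a)[1::-1])))
p1=onz(i,f(280,127),.045);p2=onz(i,f(275,216),.045);print("posts",p1,p2)
# plate corners/edges, plate top z .05
e1=onz(i,f(281,91),.05);e2=onz(i,f(274,200),.05);print("front edge",np.degrees(np.arctan2(*(e2-e1)[1::-1])))
im=cv2.imread("pics/h1.png"); hsv=cv2.cvtColor(im,cv2.COLOR_BGR2HSV)
cr=im[100:240,225:300]
g=cv2.cvtColor(im,cv2.COLOR_BGR2GRAY)
for v in(160,175,190): print(v,g[v,240:275].tolist())
```

```text
[ 0.49663381 -0.0285468   0.045     ] [ 0.59416636 -0.01706251  0.045     ] 0.0982063501380154 [ 0.54540009 -0.02280466  0.045     ] 6.715554788467482
posts [0.49692516 0.01140479 0.045     ] [0.5817321  0.02436377 0.045     ]
front edge 8.125067691418915
160 [107, 109, 112, 111, 111, 111, 107, 105, 98, 91, 63, 45, 49, 52, 52, 53, 52, 55, 54, 51, 48, 58, 86, 117, 115, 115, 116, 118, 115, 115, 119, 117, 116, 120, 118]
175 [115, 117, 116, 116, 114, 117, 111, 103, 98, 77, 45, 51, 49, 53, 54, 54, 49, 55, 51, 49, 54, 90, 121, 123, 125, 126, 131, 130, 127, 127, 126, 124, 123, 120, 119]
190 [125, 123, 120, 123, 120, 116, 106, 102, 83, 42, 46, 48, 53, 53, 50, 50, 55, 51, 50, 56, 86, 115, 117, 118, 116, 117, 119, 117, 120, 118, 119, 121, 122, 121, 118]
```

The left half shows the bar at crop (234,170), posts and plate clear, and the red rider at (402,68). The right half shows the key standing back in the orange stand at (645,180). The fixture yaw is about 8°. Gripping the bar and raising it on an arc to just short of the pointer.

```bash
cat >> h.py <<'E'
def arc(B0,M0,x,y0,th0,th1,n,vel=.05):
    H=np.array(B0)+.192*y0; H[2]=.045
    for th in np.linspace(th0,th1,n+1)[1:]:
        Q=R.from_rotvec(-x*th); p=H+Q.apply(np.array(B0)-H)
        r.move_straight(p.tolist(),vel=vel,frame=eul(Q.as_matrix()@M0))
        o=r.get_obs(); print(round(th,3),np.round(o["force"],1).tolist(),round(o["grip_width"]*93,1),np.round(np.array(o["position"])-p,4).tolist())
def ang(B0,x,y0,p,T,T0):
    H=np.array(B0)+.192*y0; H[2]=.045; a=np.array(B0)-H; b=np.array(p)-H
    f=lambda v:np.arctan2(v[2],-v@y0); return f(b)-f(a), (rot(T)*rot(T0).inv()).as_rotvec()@(-x)
E
python3 - <<'E'
from h import *
fi=np.radians(8);x=np.array([np.cos(fi),np.sin(fi),0]);y0=np.array([-np.sin(fi),np.cos(fi),0])
B=np.array([.546,-.0227,.045]); M=tool([0,0,-1],y0);E=eul(M)
r.command_gripper(.32)
r.move_straight([B[0],B[1],.12],vel=.2,frame=E)
f=r.move_straight([B[0],B[1],.037],vel=.08,f_stop=6);print(f,r.get_obs()["position"])
if f: raise SystemExit
r.command_gripper(0,effort=45); r.pause(.3); o=r.get_obs(); print(o["position"],o["grip_width"]*93,o["force"],o["tool_rot"],E,o["t"])
if o["grip_width"]*93<8: raise SystemExit
p=np.array(o["position"]); B0=np.array([B[0],B[1],.037]); s=(p-B0)@y0; print("shift",s,o["force"]@y0)
B0=B0+s*y0; np.savez("bar.npz",B0=B0,M0=M,x=x,y0=y0)
arc(B0,M,x,y0,0,.3,4)
E
```

```text
False [ 0.54627639 -0.02266006  0.03738987]
[ 0.54619179 -0.02315677  0.03724798] 10.756958562391306 [-0.13486455 -2.62361735  5.28428713] [-1.79956499e+02  1.45615009e-02 -1.72027272e+02] [179.99999999999997, 0.0, -172.0] 26.4833
shift -0.0004790164852091247 -2.5793149711794934
0.075 [2.0, -3.6, -2.5] 10.9 [0.0001, 0.0, 0.0]
0.15 [3.0, -2.3, -2.5] 10.7 [0.0001, 0.0, 0.0001]
0.225 [3.1, -2.7, -1.5] 11.0 [0.0002, 0.0001, 0.0001]
0.3 [3.4, -2.9, -1.9] 10.7 [0.0003, 0.0001, 0.0003]
```

Run:
```python
from h import *
z=np.load("bar.npz");B0,M0,x,y0=[z[k] for k in("B0","M0","x","y0")]
arc(B0,M0,x,y0,.3,.70,6); r.pause(.3)
o=r.get_obs();print(o["t"],ang(B0,x,y0,o["position"],o["tool_rot"],eul(M0)))
H=B0+.192*y0;H[2]=.045;print("H",H)
def show(c):
    for d in r.spot_point(c,"pointer_mark")[:2]:
        v=np.array(d["position"])-H; print(c,round(d["p"],2),np.round([v@x,v@y0,v[2]],4),"ang",np.arctan2(v[2],-v@y0),np.hypot(v[2],v@y0))
ims={}
for c in("wrist","scene","top"):
    i,im=snap(c,"m_"+c); np.save("m_"+c+".npy",i,allow_pickle=True); ims[c]=im; show(c)
    P=[H-.083*x+.137*(-y0*np.cos(a)+np.array([0,0,1])*np.sin(a)) for a in(.65,.70,.75,.8)]; print(np.round(proj(i,P),1).tolist())
    hsv=cv2.cvtColor(im,cv2.COLOR_BGR2HSV); u=proj(i,P)[2].astype(int)
    m=cv2.inRange(hsv,(0,170,90),(4,255,255))|cv2.inRange(hsv,(174,170,90),(180,255,255))
    n,l,st,ce=cv2.connectedComponentsWithStats(m);print([(s[:5].tolist(),q.round(1).tolist()) for s,q in zip(st[1:],ce[1:]) if s[4]>8 and np.hypot(*(q-u))<60])
i=np.load("m_wrist.npy",allow_pickle=True).item()
u=proj(np.load("m_scene.npy",allow_pickle=True).item(),[H-.083*x+.13*(-y0*.73+np.array([0,0,.68]))])[0].astype(int)
a=cv2.resize(ims["scene"][u[1]-35:u[1]+35,u[0]-30:u[0]+40],(560,560),interpolation=cv2.INTER_CUBIC);print("crop0",u-[30,35])
cv2.imwrite("pics/mc.png",a)
```

```text
0.367 [5.8, -3.4, -1.9] 10.9 [0.0003, 0.0002, 0.0004]
0.433 [5.3, -2.6, -1.1] 10.8 [0.0005, 0.0002, 0.0004]
0.5 [5.2, -2.4, -1.6] 10.4 [0.0006, 0.0003, 0.0004]
0.567 [6.3, -3.0, -1.1] 11.1 [0.0007, 0.0003, 0.0005]
0.633 [7.2, -2.9, -1.2] 10.4 [0.0009, 0.0004, 0.0005]
0.7 [8.2, -2.0, -0.6] 10.8 [0.0011, 0.0005, 0.0005]
31.0 (np.float64(0.7022764955303746), np.float64(0.7003840719845584))
H [0.51934543 0.16695711 0.045     ]
wrist 0.96 [-0.0943 -0.0996  0.0932] ang 0.7522207488458553 0.13640448817628376
wrist 0.7 [-0.0443 -0.4933  0.0153] ang 0.031006403511601076 0.49352553358137063
[[354.6, 94.4], [359.1, 92.9], [364.8, 91.3], [371.7, 89.5]]
[([361, 59, 67, 38, 1181], [385.4, 80.5])]
scene 0.63 [-0.0887 -0.0987  0.093 ] ang 0.7558398864594572 0.13558825993103316
[[230.6, 181.1], [229.4, 178.6], [228.1, 176.1], [226.8, 173.7]]
[([221, 176, 9, 6, 22], [224.4, 178.1])]
[[243.8, 203.7], [242.4, 203.8], [241.0, 204.0], [239.4, 204.2]]
[]
crop0 [196 142]
```

View pics/mc.png

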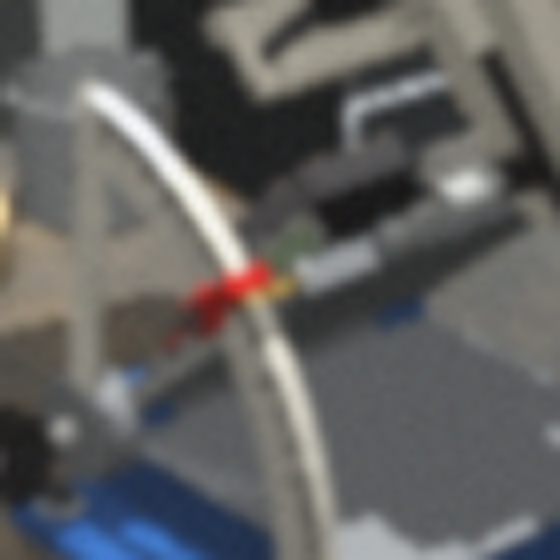

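The scene crop shows the red rider's outer end at about (262,274) and the brass tongue at (282,288). The tongue sits just below the needle line, about 0.055 rad short. The network gives a pointer angle of 0.752–0.756, so I'll finish the arc at 0.754 with a slight x relief and check there.

Run:
```python
from h import *
z=np.load("bar.npz");B0,M0,x,y0=[z[k] for k in("B0","M0","x","y0")]
arc(B0+.0012*x,M0,x,y0,.70,.754,2,vel=.03); r.pause(.5)
o=r.get_obs();H=B0+.192*y0;H[2]=.045
T=rot(o["tool_rot"]);bar=np.array(o["position"])-.008*T.apply([0,0,1])
print(o["t"],ang(B0,x,y0,o["position"],o["tool_rot"],eul(M0)),"asin",np.arcsin((bar[2]-.045)/.192),o["grip_force"])
A=[]
for c in("wrist","scene"):
    for k in range(2):
      i,im=snap(c,f"f_{c}{k}")
      for d in r.spot_point(c,"pointer_mark")[:1]:
        v=np.array(d["position"])-H; A.append(np.arctan2(v[2],-v@y0)); print(c,d["p"],A[-1],np.hypot(v[2],v@y0),v@x)
      for d in r.spot_point(c,"bar_mid")[:1]:
        v=np.array(d["position"])-H; print("bar",c,round(d["p"],2),np.arctan2(v[2],-v@y0),np.hypot(v[2],v@y0),v@x)
    for t in("button_mouth","plate_hinge"):
      for d in r.spot_point(c,t)[:1]:
        v=np.array(d["position"])-H; print(t,round(d["p"],2),np.round([v@x,v@y0,v[2]],4))
a=cv2.resize(cv2.imread("pics/f_scene0.png")[142:212,196:246],(400,560),interpolation=cv2.INTER_CUBIC)
b=cv2.resize(cv2.imread("pics/f_wrist0.png")[30:170,330:430],(400,560),interpolation=cv2.INTER_CUBIC)
cv2.imwrite("pics/fc.png",np.hstack([a,b]))
```

```text
0.727 [4.2, -2.6, -0.7] 11.0 [0.0001, 0.0001, 0.0001]
0.754 [5.7, -2.6, 0.1] 10.6 [0.0001, 0.0002, 0.0003]
32.45 (np.float64(0.7553778007779558), np.float64(0.7551418408094209)) asin 0.7557022420737348 44.93079721927643
wrist 0.83 0.7672267215255691 0.13714781001405477 -0.08905184022344759
bar wrist 0.61 0.7539299176400364 0.19240069386506223 0.0038716954524040882
wrist 0.71 0.7581333854259619 0.13671389837986916 -0.09306697610259579
bar wrist 0.72 0.7708372124487687 0.13778532287355813 -0.08896673072666944
plate_hinge 0.18 [-0.0587 -0.4944  0.056 ]
scene 0.68 0.11638157503331242 0.4943203628980502 -0.06006065010632395
bar scene 0.75 0.7337081061795289 0.19607894973541998 0.0010978726394485765
bar scene 0.64 0.7428711758089828 0.19559276066488793 5.366491428654299e-06
button_mouth 0.76 [-0.0034 -0.0275  0.0811]
plate_hinge 0.64 [-0.0086  0.0014  0.0023]
```

View pics/fc.png

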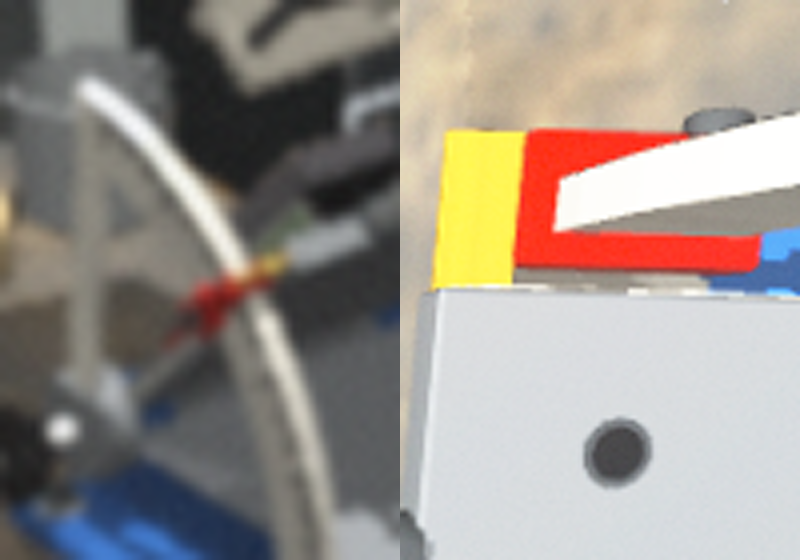

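The final view shows needle (170,345), rider (225,298) and brass tongue (270,264) on one line. The plate is at 0.756 rad and the pointer estimates average about 0.757. The grip is steady at 45 N, so I'm handing in.

Run:
```python
from cell import r
print(r.job_done())
```

```text
the job is handed in; nothing more can be done
None
```

I pressed the zero button fully and let it spring back, stood the key in the orange stand's hole again, and handed in after about 33 s with the plate held still by its bar at about 0.756 rad, in line with the red pointer (estimated 0.757); no verdict was shown.

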